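Close the gap in a fixture fence and register a case against it

ROBOT

A 7-joint arm with a two-finger parallel gripper is mounted at the origin on a cart in front of the work surface, level with it; the furniture and walls round the work are solid. World frame = base frame: x ahead of the robot, y to its left, z up, the work surface at z = 0. Lengths are in m, angles in rad, forces in N, time in s.
With the tool pointing down it reaches from about 0.35 to 0.9 m from the base axis. Payload 8.1 kg.
Tool frame: the origin (TCP) lies at the centre of the arm's flange, where the gripper is bolted on; the fingertips stand 178 mm ahead of it and the grasp point (between the pads) lies 159 mm ahead of it; z points along the fingers, y is the line along which they close (so a half turn about z gives the same grasp; the last joint's range is limited). The gripper opens to 92 mm and grips with 3 to 60 N. Pads are 19 mm wide; open, the fingers measure 130 mm over their backs; the gripper's body (75 mm by 190 mm) begins 47 mm behind the grasp point.
Start: joints at [1.159, 0.434, 0.025, 1.573, -0.012, 1.134, -0.075], TCP at [0.19, -0.595, 0.405] pointing down, gripper open.
Joint ranges: [-2.62, 2.62], [-0.44, 2.09], [-1.27, 1.32], [0.08, 2.57], [-1.32, 4.46], [0.12, 2], [-2.74, 2.74]. Speed limits (rad/s): [2.22, 2.22, 3.01, 3.01, 3.14, 3.14, 3.14].

INTERFACE

Orientations are given as a rotation vector (axis times angle).
In Python, from cell import arm gives the robot as it stands. The module is installed in compiled form; this text tells all that it offers.
- The arm moves only by the shell command python3 -m inch 'ROWS' [FORCE]. ROWS is text: rows parted by semicolons, each of 5 numbers parted by spaces: the shift along the tool's x, y, z in m, then the turn about the tool's z in rad, then the finger opening in m, from 0 to 0.0918. In form: x y z roll fingers; .... A call has 1 to 5 rows; each row is the pose to reach, as a shift and turn from the pose commanded when the call began, along the tool's axes at that moment; what a row does not reach only later rows make up. A row lasts 1/10 s, in which the tool goes at most 50 mm and 8.59 degrees, less where a joint would pass 70% of its speed; a pose out of reach is approached as far as the arm can. A call with a gripper value outside its range is refused whole. The fingers move at their own pace and stop on an object; FORCE is the grip in N (left out, the last holds). Time passes only in rows, so rows that repeat a pose let the fingers close. It gives the time, the measured TCP pose, the force, the opening and the grip force at its end, in the units of the state.
- arm.observe(): the state, without advancing time (a new reading comes with each control period).
- arm.get_image(name): name is "scene" or "side" or "wrist"; returns the picture (420x560x3 uint8, red, green, blue); there is no depth.
- arm.get_calibration(name): a dict with "intrinsics" (3x3 intrinsics, pixels), "pose" (4x4, takes a point from camera to world coordinates). Camera axes: x right, y up, looking along -z (the intrinsics and any distortion apply to the point x, -y, -z); pixel columns grow to the right and rows downward; lengths in m; the calibration is good to about 2 mm. A picture is of the moment at which its call begins: read the wrist's pose just before it. get_calibration takes no time and is no camera call; for the wrist camera it gives the pose at the moment of the call.
- arm.sign_off(): hands the job in; it is judged then, once.
Trained networks look in the newest picture that a camera, given by its name, has taken for a name from the list of things; names that differ only in an ending like _2 or _b are one class to them, and where a whole thing is asked for, a point or a joint stands for the part that bears it (a point fixed in the world has none). Each returns a list of dicts, best first, with "conf" (0 to 1); they miss things now and then, are a little off and sometimes report something else, mostly with a low value. They report only what shows in the picture. A call takes as long as a camera call. They do not tell look-alikes from the thing itself.
- arm.look_for(camera, query): "point" ([row, column] in pixels, amid what is visible of it).
- arm.silhouettes(camera, query): "region" (420x560 bool, what is visible of it) and "point" ([row, column] in pixels, amid what is visible of it).
- arm.place_of(camera, query): "point" ([row, column] in pixels: a listed point, or the origin of a listed thing).
The state is a dict: "clock": time; "joints": joint angles; "dq": joint speeds; "joint_efforts": joint torques, N m; "position": TCP position; "ee_rot": TCP orientation; "force": force on the tool from outside, world axes, zero at the start; "ft_torque": the same for the moment, N m; "width": opening from 0.0 (shut) to 1.0 (fully open); "gripper_force": force on a finger pad.
Only numpy, scipy, OpenCV 4.12 (cv2) and the standard library are available. Lean on these libraries where they do the work, as an engineer would, in place of code of your own. Each camera call takes 0.05 s, during which the arm holds its last target. There are 200 camera calls.

TASK

The spectacle case has to sit registered in its jig so that its hinge can be pinned, but the back fence is one block short. Lift the plain flat-topped block out of the caddy by its ends, set it down on the mat and let go, take it again across its long sides, and press it fully home on the two bare studs between the tall blocks. Then push the case back and to the left until it lies flush against both the back fence and the left stop; leave the other two blocks in the caddy and the things around the jig as they are.

Things in the scene. Friction and masses are not known exactly. Their poses are not given: they have to be found in the camera images.
- jig: Fixed steel plate 210 (x) x 250 (y) x 10 mm; origin: centre of underside, x to its back, y to its left. Black blocks on it, 50 mm high: fence block 65 (y) x 32 at x 76 y -19 mm; left stop 99 (x) x 32 at x 42 y 100. Gap between them: 70 mm wide. The mat before the jig, to the right, is free; pink trays left of it stand up to 230 mm high.
- gap (a point): Plate top midway between the two bare steel studs in the gap (jig x 76, y 49 mm); axes as the jig. Studs 18 mm across, 16 high, tapered heads, 34 mm apart along y. Spring balls in their facing flanks: a block set on them stands 8 mm proud and snaps home at about 14 N; it then stays.
- corner (a point): Plate top at the inner corner of the stops: the back fence's front face lies at x = 0 of this frame, the left stop's inner face at y = 0. Axes as the jig; the case belongs at negative x and y.
- caddy: Fixed grey tray 126 (x) x 85 (y) mm, floor 4 mm, lips 7 mm high along its long edges; three stalls 39 mm apart along x between dividers 60 mm long (y), 35 mm high. The stalls are open at both y ends, so a block in one can be gripped only by its two ends, along y. The blocks change places.
- stop_block: The plain block: black, flat top with two small screws, 32 (x) x 65 (y) x 30 mm, 80 g; origin: centre of underside. Two sockets below, 20 mm wide, 18 deep, centres 34 mm apart along y. Ends stand 2.5 mm out of the dividers. The tall neighbours leave only its two long sides free in the gap.
- saddle_block: Block of the same footprint with two cheeks and a wide notch on top, 46 mm high; stays in the caddy. Origin: centre of underside.
- rest_block: Block of the same footprint with a round screw pad on top, 52 mm high; stays in the caddy. Origin: centre of underside.
- specs_case: Closed orange hard case 64 (x) x 164 (y) x 43 mm, 90 g, loose on the jig plate before the fence, hinge side to the robot, askew by up to 7 degrees; slides easily. Origin: underside, 33 mm from its latch side (-x, the side to lie against the fence) and 31 mm from its hinge side (+x; hinge tube stands out 5 mm more, 22 mm up). y along its length.
- case_left (a point): Lower corner of the case where its latch side meets its left end, seen from the robot (-33, -82, 0 mm in its frame).
- case_right (a point): Lower corner of the case where its latch side meets its right end (-33, 82, 0 mm in its frame).
- glue_bottle: Bystander: white glue bottle with yellow band, 35 mm across, 98 mm high; origin under its centre.
- screwdriver_2: Bystander: blue-handled screwdriver, 148 x 13 x 13 mm, lying; origin under its centre.
- side_cutters: Bystander: blue-handled side cutters, 120 x 49 x 12 mm, lying; origin under its centre.
There are look-alikes about, which are no part of the job. What is shaped like the stop_block but purple is not meant.

How it is judged:
On the way, in this order (a step that is already met when the one before it is completed fails the run):
1. the plain block, out of the caddy, stands on the mat, let go (horizontal distance between stop_block and caddy above 0.06 m and height (world z) of stop_block below 0.004 m and angle between stop_block's own z axis and vertical below 0.1 rad and contact force between stop_block and the fingers below 0.3 N and linear speed of stop_block below 0.02 m/s), for 0.1 s.
2. the plain block is pressed fully home on the two studs, before the case is pushed to the stops (z of stop_block in the frame of gap below 0.002 m and horizontal distance between stop_block and gap below 0.003 m and angle between stop_block's own z axis and vertical below 0.05 rad and angle between the y axis of stop_block and the y axis of jig, either way round below 0.06 rad), for 0.2 s.
At the end, for the whole second after the job is handed in: The plain block sits on both studs in the gap with its underside within 2 mm of the plate, level and square; the case lies flat on the plate, both lower corners of its latch side within 4 mm of the back fence and its left end within 4 mm of the left stop; both at rest (all of step 2 and x of case_left in the frame of corner between -0.004 and 0.004 m and y of case_left in the frame of corner between -0.004 and 0.004 m and z of specs_case in the frame of jig between 0.008 and 0.012 m and x of case_right in the frame of corner above -0.004 m and angle between specs_case's own z axis and vertical below 0.03 rad and linear speed of each of specs_case, stop_block below 0.01 m/s); the robot touches nothing.
It fails at once if a block that should stay in the caddy is moved by over 20 mm (distance of any of saddle_block, rest_block from where it was at the start of the episode above 0.02 m).
It fails at once if a bystander (glue bottle, screwdriver, side cutters) is moved by over 20 mm (distance of any of glue_bottle, screwdriver_2, side_cutters from where it was at the start of the episode above 0.02 m).
It also fails if it takes over 69 s, if anything falls off the work surface, if the arm or the gripper's body presses on something with over 40 N, if the wrist force passes 120 N, or if a joint passes its speed limit or range.

## Working session

There is one attempt and no reset: what is moved stays moved. The work goes in short steps, Python scripts to look and compute and a shell command to move; the robot and the scene stay as the last step left them, time stands still between calls to the robot, and variables do not carry over. Pictures are saved under pics/ and viewed, at most 10 in all, crops included, and the job is handed in when it is done.

```bash
mkdir -p pics
cat > h.py <<'E'
import numpy as np, cv2
from cell import arm
from scipy.spatial.transform import Rotation as R
def pix2w(cam,p,z):
    c=arm.get_calibration(cam);K=np.array(c['intrinsics']);T=np.array(c['pose'])
    r,cc=p; d=np.linalg.inv(K)@[cc,r,1]; d=T[:3,:3]@np.array([d[0],-d[1],-d[2]])
    o=T[:3,3]; return o+d*(z-o[2])/d[2]
def w2pix(cam,w):
    c=arm.get_calibration(cam);K=np.array(c['intrinsics']);T=np.array(c['pose'])
    q=T[:3,:3].T@(np.array(w)-T[:3,3]); q=K@[q[0],-q[1],-q[2]]; return q[1]/q[2],q[0]/q[2]
def save(cam,n):
    im=arm.get_image(cam); cv2.imwrite(f'pics/{n}.png',im[:,:,::-1]); return im
E
python3 - <<'E'
from h import *
for c in ('scene','side'):
    save(c,c+'0')
    k=arm.get_calibration(c); print(c,np.round(k['pose'],3).tolist(),np.round(k['intrinsics'],1).tolist(),[x for x in k])
    for q,z in [('stop_block',0.034),('saddle_block',.03),('rest_block',.03),('caddy',0),('jig',0.0),('gap',.01),('corner',.01),('specs_case',.01),('case_left',.01),('case_right',.01),('glue_bottle',0),('screwdriver_2',0),('side_cutters',0)]:
        for d in arm.place_of(c,q)[:3]: print(q,round(d['conf'],2),np.round(d['point']),np.round(pix2w(c,d['point'],z),3))
s=arm.observe();print(s)
E
```

```text
scene [[-0.902, 0.328, -0.28, 0.147], [-0.431, -0.681, 0.592, 0.521], [0.004, 0.655, 0.756, 1.055], [0.0, 0.0, 0.0, 1.0]] [[543.9, 0.0, 284.1], [0.0, 543.9, 216.8], [0.0, 0.0, 1.0]] ['intrinsics', 'pose']
stop_block 0.79 [299. 339.] [ 0.313 -0.114  0.034]
stop_block 0.77 [200. 320.] [ 0.466 -0.37   0.034]
stop_block 0.4 [197. 310.] [ 0.493 -0.367  0.034]
saddle_block 0.93 [200. 311.] [ 0.488 -0.364  0.03 ]
rest_block 0.62 [194. 294.] [ 0.538 -0.364  0.03 ]
rest_block 0.28 [283. 233.] [ 0.546 -0.054  0.03 ]
caddy 0.83 [200. 307.] [ 0.51  -0.385  0.   ]
jig 0.67 [199. 251.] [ 0.644 -0.324  0.   ]
jig 0.63 [262. 249.] [ 0.551 -0.141  0.   ]
jig 0.34 [179. 248.] [ 0.685 -0.383  0.   ]
gap 0.86 [260. 212.] [ 0.629 -0.1    0.01 ]
corner 0.66 [275. 209.] [ 0.614 -0.06   0.01 ]
specs_case 0.87 [258. 264.] [ 0.52 -0.16  0.01]
case_left 0.84 [284. 233.] [ 0.552 -0.063  0.01 ]
glue_bottle 0.8 [180. 249.] [ 0.681 -0.382  0.   ]
screwdriver_2 0.49 [164. 277.] [ 0.639 -0.471  0.   ]
side_cutters 0.84 [197. 251.] [ 0.647 -0.33   0.   ]
side [[0.994, 0.023, -0.107, 0.401], [-0.108, 0.383, -0.917, -1
[... 741 characters left out ...]
2   0.   ]
{'clock': 1.4, 'joints': array([ 1.15937941,  0.43446536,  0.02497366,  1.57319814, -0.01158377,
        1.13398763, -0.0751275 ]), 'dq': array([-0.00044129, -0.00117988, -0.00148991, -0.00074894, -0.00077899,
       -0.00119847, -0.00123287]), 'joint_efforts': array([-5.50622772e-04, -6.67674994e+01,  9.83472057e-01, -3.14800537e+01,
       -6.07369398e-02,  3.30742809e-02,  1.34439898e-05]), 'position': array([ 0.18994454, -0.59544227,  0.40476379]), 'ee_rot': array([3.10414943e+00, 4.83023073e-01, 8.46941363e-06]), 'force': array([0.08886454, 0.34504838, 0.49245671]), 'ft_torque': array([ 0.03019833, -0.00647562,  0.00858936]), 'gripper_force': 0.0, 'width': 0.9966442405733844}
```

View pics/scene0.png

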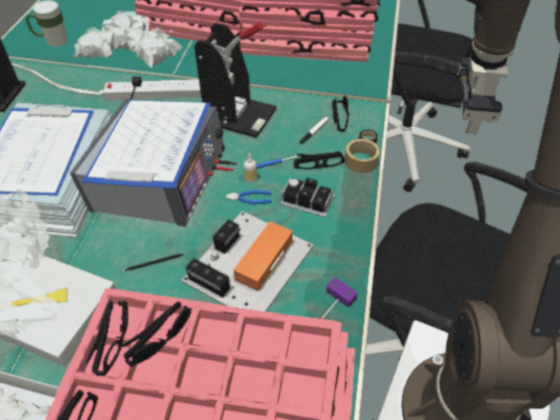

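View pics/side0.png

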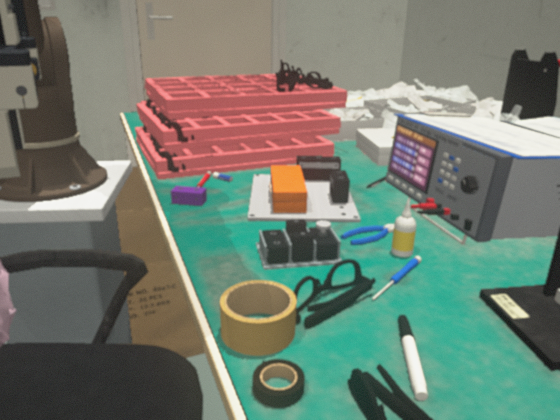

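The scene shows the candidates: the purple look-alike at (291,341), the plain block in the caddy's near stall at (196,321), the saddle at (192,308) and the rest block with its pad at (187,293). The side view agrees: plain block at (246,273), purple at (196,189). I choose the plain block in the near stall and will check it with a close wrist crop.

```bash
python3 -m inch '0.047 -0.016 0 0.14 0.0918; 0.094 -0.032 0 0.28 0.0918; 0.141 -0.048 0 0.309 0.0918; 0.188 -0.063 0 0.309 0.0918; 0.235 -0.079 0 0.309 0.0918'
python3 - <<'E'
from h import *
s=arm.observe(); print(s['position'],s['ee_rot'])
E
```

```text
clock: 1.9
position: [0.3912, -0.4474, 0.405]
ee_rot: [3.141, -0.001, 0.001]
force: [-0.5, -0.6, -0.2]
width: 1.001
gripper_force: 0.0
[ 0.39121099 -0.44743555  0.40497697] [ 3.14112942e+00 -8.10082026e-04  5.21203595e-04]
```

```bash
python3 -m inch '0.042 0 0 0 0.0918;0.05 0 0 0 0.0918;0.05 0 0 0 0.0918'
python3 - <<'E'
from h import *
s=arm.observe(); print(s['position'],s['ee_rot'])
im=save('wrist','w1')
k=arm.get_calibration('wrist'); print(np.round(k['pose'],3).tolist(),k['intrinsics'])
for q,z in [('stop_block',0.004),('saddle_block',.004),('rest_block',.004),('caddy',0),('jig',0.0),('gap',.01),('corner',.01),('specs_case',.01),('case_left',.01),('case_right',.01)]:
        for d in arm.place_of('wrist',q)[:3]: print(q,round(d['conf'],2),np.round(d['point']),np.round(pix2w('wrist',d['point'],z),3))
E
```

```text
clock: 2.2
position: [0.4415, -0.4481, 0.4043]
ee_rot: [-3.141, -0.004, -0.0]
force: [-0.5, 0.2, -0.3]
width: 0.999
gripper_force: 0.0
[ 0.44146491 -0.44809115  0.40431137] [-3.14126688e+00 -4.06246991e-03 -1.17838888e-04]
[[-0.0, 0.953, 0.302, 0.521], [-1.0, -0.0, -0.001, -0.449], [-0.0, -0.302, 0.953, 0.385], [0.0, 0.0, 0.0, 1.0]] [[325.83182742   0.         278.39442708]
 [  0.         325.83182742 211.08921348]
 [  0.           0.           1.        ]]
stop_block 0.78 [270.  47.] [ 0.32  -0.148  0.004]
stop_block 0.64 [156. 226.] [ 0.467 -0.389  0.004]
saddle_block 0.73 [92. 79.] [ 0.537 -0.231  0.004]
saddle_block 0.72 [121. 221.] [ 0.506 -0.386  0.004]
rest_block 0.72 [ 92. 216.] [ 0.536 -0.382  0.004]
gap 0.55 [123. 223.] [ 0.505 -0.388  0.01 ]
specs_case 0.85 [117.  11.] [ 0.512 -0.153  0.01 ]
case_right 0.95 [89. 80.] [ 0.541 -0.234  0.01 ]
```

View pics/w1.png

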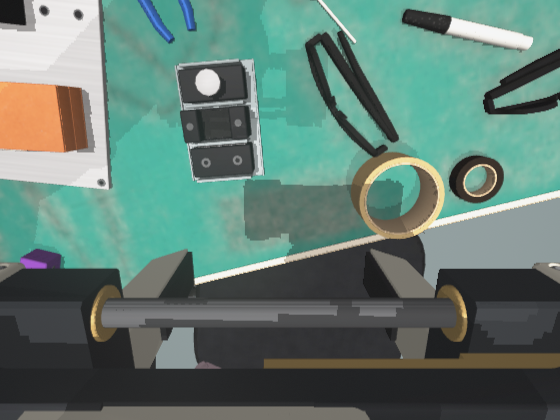

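The wrist view shows the plain block with two screws at (160,222), the saddle at (123,215) and the rest pad at (85,208). The caddy is turned by a few degrees. Next I move above the block.

```bash
python3 -m inch '0.013 -0.03 0.035 0 0.0918;0.026 -0.06 0.07 0 0.0918;0.026 -0.06 0.07 0 0.0918;0.026 -0.06 0.07 0 0.0918'
python3 - <<'E'
from h import *
s=arm.observe(); print(s['position'],s['ee_rot'])
im=save('wrist','w2')
for d in arm.place_of('wrist','stop_block')[:2]: print(d['conf'],d['point'],pix2w('wrist',d['point'],.004))
for q,z in(('stop_block',.034),('saddle_block',.05),('rest_block',.056),('caddy',.004)):
  for d in arm.silhouettes('wrist',q)[:2]:
    m=d['region'].astype(np.uint8); ys,xs=np.nonzero(m); 
    W=np.array([pix2w('wrist',(y,x),z)[:2] for y,x in zip(ys[::7],xs[::7])],np.float32)
    print(q,round(d['conf'],2),d['point'],m.sum(),cv2.minAreaRect(W*1000))
E
```

```text
clock: 3.15
position: [0.4661, -0.3879, 0.334]
ee_rot: [-3.14, -0.003, 0.002]
force: [0.1, -0.4, 0.4]
width: 0.999
gripper_force: 0.0
[ 0.46610929 -0.3878979   0.33401265] [-3.14044301e+00 -2.67454754e-03  2.25492282e-03]
0.8 [191.2, 278.7] [ 0.4693161  -0.39063829  0.004     ]
stop_block 0.85 [197.3, 278.6] 2491 ((469.216796875, -390.0820617675781), (33.15400695800781, 63.78987121582031), 4.478706359863281)Traceback (most recent call last):
  File "<stdin>", line 8, in <module>
  File "h.py", line 5, in pix2w
    c=arm.get_calibration(cam);K=np.array(c['intrinsics']);T=np.array(c['pose'])
ValueError: time passes only in moves, steps and waits
```

View pics/w2.png

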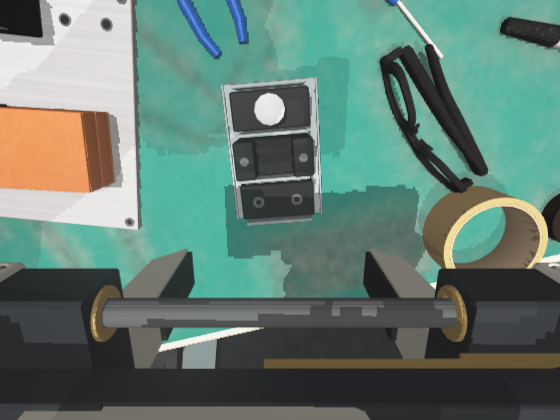

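The close crop confirms it: flat top with two screws at (202,258) and (199,297), caddy yaw about +4.5°. Measured footprint is 33x64 mm, against 32x65 mm given. Now I descend and grip the ends.

```bash
python3 -m inch '0.003 0.002 0.04 -0.077 0.0918;0.003 0.002 0.08 -0.077 0.0918;0.003 0.002 0.11 -0.077 0.0918;0.003 0.002 0.13 -0.077 0.0918;0.003 0.002 0.144 -0.077 0.0918' 30; python3 -m inch '0 0 0 0 0.0918;0 0 0 0 0.055;0 0 0 0 0.05;0 0 0 0 0.05;0 0 0 0 0.05'
```

```text
clock: 3.8
position: [0.4683, -0.3919, 0.1899]
ee_rot: [3.139, 0.118, -0.001]
force: [0.3, -0.4, -0.4]
width: 1.0
gripper_force: 0.0
clock: 4.3
position: [0.4691, -0.3908, 0.1916]
ee_rot: [3.139, 0.121, 0.002]
force: [0.4, -0.5, 6.5]
width: 0.705
gripper_force: 30.0
```

Run:
```python
from h import *
s=arm.observe(); print(s['position'],s['ee_rot'],s['force'],s['width']*91.8,s['gripper_force'])
```

```text
[ 0.46912359 -0.39082825  0.19164835] [3.13857240e+00 1.20627526e-01 1.81445588e-03] [ 0.42519278 -0.50973562  6.52303083] 64.73372274017413 30.041162967681885
```

```bash
python3 -m inch '0 0 -0.03 0 0.05;0 0 -0.07 0 0.05;-0.01 -0.02 -0.09 0 0.05;-0.04 -0.05 -0.09 0 0.05;-0.07 -0.08 -0.09 0 0.05'; python3 -m inch '-0.02 -0.027 0 0 0.05;-0.02 -0.027 0.03 0 0.05;-0.02 -0.027 0.06 0 0.05;-0.02 -0.027 0.06 0 0.05'
python3 - <<'E'
from h import *
save('side','s1')
c=cv2.imread('pics/s1.png')[150:320,150:400]; cv2.imwrite('pics/s1c.png',cv2.resize(c,None,fx=3,fy=3))
E
```

```text
clock: 4.8
position: [0.3924, -0.3157, 0.2817]
ee_rot: [3.138, 0.121, 0.003]
force: [-0.1, 0.4, -1.0]
width: 0.706
gripper_force: 30.0
clock: 5.2
position: [0.3697, -0.2902, 0.2187]
ee_rot: [-3.137, -0.121, 0.006]
force: [-0.5, 0.9, -0.8]
width: 0.705
gripper_force: 30.0
```

View pics/s1c.png

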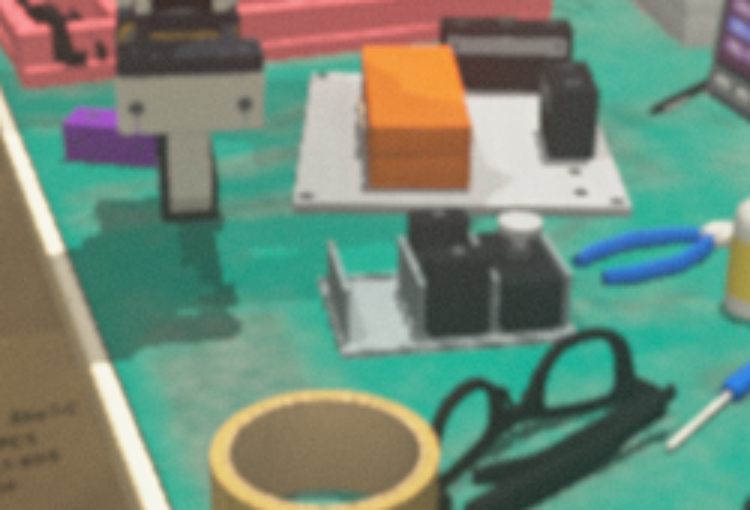

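The stall is empty, the block hangs at about (190,100–215) in the crop above free mat, and the other two blocks haven't moved. Lowering now.

```bash
python3 -m inch '0 0 0.015 0 0.05;0 0 0.025 0 0.05;0 0 0.03 0 0.05;0 0 0.032 0 0.05;0 0 0.032 0 0.05'
```

```text
clock: 5.75
position: [0.371, -0.2911, 0.189]
ee_rot: [3.139, 0.12, 0.0]
force: [0.9, -0.4, -0.8]
width: 0.706
gripper_force: 30.0
```

```bash
python3 -m inch '0 0 0.002 0 0.05;0 0 0.003 0 0.05;0 0 0.003 0 0.05'
```

```text
clock: 6.05
position: [0.3711, -0.2912, 0.1874]
ee_rot: [3.138, 0.12, 0.002]
force: [-4.5, 2.6, 24.4]
width: 0.709
gripper_force: 30.0
```

```bash
python3 -m inch '0 0 0 0 0.0918;0 0 -0.002 0 0.0918;0 0 -0.002 0 0.0918;0 0 -0.003 0 0.0918;0 0 -0.04 0 0.0918'; python3 -m inch '0 0 -0.04 0 0.0918;-0.03 0 -0.08 0 0.0918;-0.04 0 -0.11 0 0.0918;-0.04 0 -0.11 0 0.0918';python3 - <<'E'
from h import *
s=arm.observe(); print(s['joints'],s['position'])
im=save('wrist','w3')
for q in ('gap','corner','case_right','case_left','stop_block'):
  for d in arm.place_of('wrist',q)[:3]: print(q,round(d['conf'],2),np.round(d['point']),np.round(pix2w('wrist',d['point'],.01*(q!='stop_block')),4))
ds=arm.silhouettes('wrist','stop_block')
c=arm.get_calibration('wrist')
for d in ds:
    ys,xs=np.nonzero(d['region'])
    W=np.array([pix2w('wrist',p,.03)[:2] for p in zip(ys[::40],xs[::40])],np.float32)*1000
    print(d['point'],d['conf'],cv2.minAreaRect(W))
E
```

```text
clock: 6.55
position: [0.3697, -0.2902, 0.2231]
ee_rot: [-3.135, -0.121, 0.009]
force: [0.9, -0.4, 0.3]
width: 0.999
gripper_force: 0.0
clock: 6.95
position: [0.3304, -0.295, 0.3393]
ee_rot: [3.135, 0.117, 0.007]
force: [0.8, -0.8, -0.9]
width: 0.998
gripper_force: 0.0
[ 0.64301467  0.21811463 -0.04126941  2.08119972  0.01278338  0.83654716
 -0.90186389] [ 0.33037821 -0.29501673  0.33926483]
case_left 0.64 [152. 276.] [ 0.3724 -0.2877  0.01  ]
stop_block 0.79 [194. 129.] [ 0.3186 -0.1448  0.    ]
stop_block 0.55 [  2. 396.] [ 0.5043 -0.379   0.    ]
[197.8, 119.0] 0.96 ((319.6007080078125, -149.49008178710938), (37.67325973510742, 70.32525634765625), 73.0388412475586)
[155.2, 276.4] 0.74 ((371.66064453125, -288.3088073730469), (33.944969177246094, 62.09477996826172), 6.43374490737915)
```

View pics/w3.png

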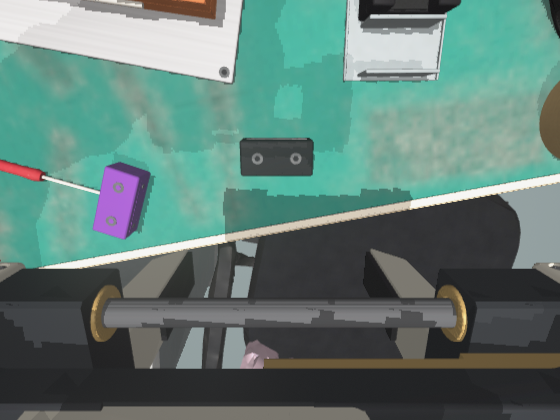

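The block stands alone on the mat at (157,277), and the purple look-alike is at (200,122). Now I turn the gripper 90° above the block to take its long sides.

```bash
python3 -m inch '0.02 0 0 0.14 0.0918;0.04 -0.001 0 0.28 0.0918;0.04 -0.001 0 0.42 0.0918;0.04 -0.001 0 0.56 0.0918;0.04 -0.001 0 0.70 0.0918'; python3 -m inch '0 0 0.02 0.145 0.07;0 0 0.04 0.29 0.07;0 0 0.06 0.435 0.07;0 0 0.07 0.58 0.07;0 0 0.07 0.725 0.07';python3 -m inch '0 0 0 0.146 0.07;0 0 0 0.146 0.07'
python3 - <<'E'
from h import *
s=arm.observe(); print(s['joints'],s['position'])
print(R.from_rotvec(s['ee_rot']).as_matrix().round(3).tolist())
im=save('wrist','w4')
for q in ('gap','corner','case_right','case_left','stop_block'):
  for d in arm.place_of('wrist',q)[:3]: print(q,round(d['conf'],2),np.round(d['point']),np.round(pix2w('wrist',d['point'],.01*(q!='stop_block')),4))
for d in arm.silhouettes('wrist','stop_block')[:2]:
    ys,xs=np.nonzero(d['region'])
    W=np.array([pix2w('wrist',p,.03)[:2] for p in zip(ys[::40],xs[::40])],np.float32)*1000
    print(d['point'],d['conf'],cv2.minAreaRect(W))
E
```

```text
clock: 7.8
position: [0.3711, -0.2898, 0.3347]
ee_rot: [-2.988, 0.971, 0.003]
force: [0.7, -0.3, -0.2]
width: 1.001
gripper_force: 0.0
clock: 8.3
position: [0.3704, -0.2894, 0.2635]
ee_rot: [2.448, -1.967, -0.007]
force: [0.0, -0.3, 0.5]
width: 0.767
gripper_force: 0.0
clock: 8.5
position: [0.371, -0.2897, 0.2648]
ee_rot: [2.302, -2.136, -0.003]
force: [0.2, 0.4, -0.3]
width: 0.765
gripper_force: 0.0
[ 0.33891231  0.37440036  0.26875764  2.11639232 -0.15573832  0.67081302
 -2.35435496] [ 0.37099226 -0.28966759  0.26481133]
[[0.075, -0.997, -0.002], [-0.997, -0.075, 0.0], [-0.001, 0.002, -1.0]]
stop_block 0.66 [212. 274.] [ 0.3738 -0.2932  0.    ]
stop_block 0.5 [365. 324.] [ 0.3171 -0.1478  0.    ]
[350.0, 305.4] 0.82 ((340.9510192871094, -185.38333129882812), (14.079188346862793, 7.847110271453857), 0.2631003260612488)
[219.4, 276.7] 0.65 ((371.19219970703125, -294.7076721191406), (30.545238494873047, 69.63742065429688), 3.514791965484619)
```

Joint 7 would run out of range at the gap with this turn, so I take the other half turn.

```bash
python3 -m inch '0 0 0 -0.145 0.07;0 0 0 -0.29 0.07;0 0 0 -0.435 0.07;0 0 0 -0.58 0.07;0 0 0 -0.725 0.07'; for i in 1; do python3 -m inch '0 0 0 -0.145 0.07;0 0 0 -0.29 0.07;0 0 0 -0.435 0.07;0 0 0 -0.58 0.07;0 0 0 -0.725 0.07';done; python3 -m inch '0 0 0 -0.145 0.07;0 0 0 -0.29 0.07;0 0 0 -0.435 0.07;0 0 0 -0.58 0.07;0 0 0 -0.725 0.07';python3 -m inch '0 0 0 -0.145 0.07;0 0 0 -0.29 0.07;0 0 0 -0.435 0.07;0 0 0 -0.58 0.07;0 0 0 -0.725 0.07'; python3 -m inch '0 0 0 -0.12 0.07;0 0 0 -0.242 0.07;0 0 0 -0.242 0.07'
python3 - <<'E'
from h import *
s=arm.observe(); print(s['joints'],s['position'])
print(R.from_rotvec(s['ee_rot']).as_matrix().round(3).tolist())
E
```

```text
clock: 9.35
position: [0.3708, -0.2901, 0.2659]
ee_rot: [2.916, -1.169, 0.001]
force: [-1.0, 0.0, -0.3]
width: 0.765
gripper_force: 0.0
clock: 9.85
position: [0.3707, -0.2901, 0.2659]
ee_rot: [3.141, -0.059, 0.0]
force: [-0.5, -0.6, 0.1]
width: 0.764
gripper_force: 0.0
clock: 10.35
position: [0.3707, -0.2902, 0.2659]
ee_rot: [2.958, 1.059, 0.0]
force: [0.6, -0.6, 0.2]
width: 0.764
gripper_force: 0.0
clock: 10.85
position: [0.3707, -0.2902, 0.2659]
ee_rot: [2.39, 2.038, 0.0]
force: [0.1, 1.1, 0.4]
width: 0.762
gripper_force: 0.0
clock: 11.15
position: [0.3706, -0.2903, 0.2658]
ee_rot: [2.132, 2.307, 0.0]
force: [-0.8, -0.3, -0.6]
width: 0.764
gripper_force: 0.0
[ 0.97177955  0.42573139 -0.53904715  2.06514824  0.32276741  0.73134449
  0.30815784] [ 0.37061639 -0.29031994  0.26575909]
[[-0.079, 0.997, 0.0], [0.997, 0.079, 0.0], [0.0, 0.0, -1.0]]
```

```bash
python3 -m inch '-0.001 0 0.03 0 0.07;-0.001 0 0.06 0 0.07;-0.001 0 0.078 0 0.07;-0.001 0 0.081 0 0.07;-0.001 0 0.081 0 0.07' 40; python3 -m inch '0 0 0 0 0.03;0 0 0 0 0.02;0 0 0 0 0.02;0 0 0 0 0.02;0 0 0 0 0.02'
```

```text
clock: 11.65
position: [0.3709, -0.2909, 0.1847]
ee_rot: [-2.136, -2.303, 0.0]
force: [-0.4, -0.3, 0.6]
width: 0.765
gripper_force: 0.0
clock: 12.15
position: [0.3709, -0.2911, 0.185]
ee_rot: [2.134, 2.305, -0.0]
force: [0.0, 0.5, -0.3]
width: 0.379
gripper_force: 0.0
```

```bash
python3 -m inch '0 0 -0.04 0 0.02;0 0 -0.08 0 0.02;0.03 0.02 -0.11 0 0.02;0.06 0.06 -0.12 0 0.02;0.09 0.10 -0.12 0 0.02'
python3 - <<'E'
from h import *
s=arm.observe(); print(s['joints'],s['position'],s['width']*91.8)
im=save('wrist','w5')
for q in ('gap','corner','case_right','case_left','stop_block','jig'):
  for d in arm.place_of('wrist',q)[:2]: print(q,round(d['conf'],2),np.round(d['point']),np.round(pix2w('wrist',d['point'],.01*(q!='jig')),4))
E
```

```text
clock: 12.65
position: [0.4639, -0.194, 0.3069]
ee_rot: [2.135, 2.299, 0.001]
force: [1.4, -0.6, -0.8]
width: 0.342
gripper_force: 40.0
[ 0.73945744  0.41667411 -0.58615712  1.95062971  0.30290062  0.85725969
  0.06667974] [ 0.4638854  -0.19396057  0.30694424] 31.38360466229764
gap 0.82 [100. 494.] [ 0.6342 -0.085   0.01  ]
corner 0.61 [ 43. 491.] [ 0.6166 -0.0486  0.01  ]
stop_block 0.69 [133. 111.] [ 0.3192 -0.1429  0.01  ]
stop_block 0.56 [258. 279.] [ 0.465  -0.2447  0.01  ]
```

View pics/w5.png

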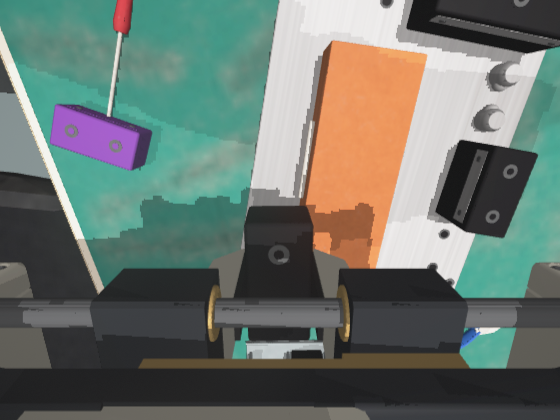

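The wrist view shows the block gripped at (230,279). The bare studs are at (76,505) and (120,488) between the fence block at (190,488) and the left stop at (20,490). Next I hover beside the gap to measure the studs and the jig yaw.

```bash
python3 -m inch '0 0.045 -0.01 0.08 0.02;0.003 0.09 -0.02 0.17 0.02;0.007 0.135 -0.025 0.17 0.02;0.007 0.166 -0.025 0.17 0.02;0.007 0.166 -0.025 0.17 0.02'
python3 - <<'E'
from h import *
s=arm.observe(); print(s['joints'],s['position'],s['width']*91.8)
print(R.from_rotvec(s['ee_rot']).as_matrix().round(3).tolist())
im=save('wrist','w6'); np.savez('w6',T=arm.get_calibration('wrist')['pose'],K=arm.get_calibration('wrist')['intrinsics'])
for q in ('gap','corner','case_right','case_left','stop_block'):
  for d in arm.place_of('wrist',q)[:2]: print(q,round(d['conf'],2),np.round(d['point']),np.round(pix2w('wrist',d['point'],.01),4))
E
```

```text
clock: 13.5
position: [0.6304, -0.1747, 0.3292]
ee_rot: [2.322, 2.115, 0.003]
force: [-0.3, -0.6, -0.9]
width: 0.344
gripper_force: 40.0
[ 0.51230646  0.60201979 -0.50696175  1.55323439  0.31779824  1.0677274
 -0.16712161] [ 0.63043886 -0.17470055  0.3291858 ] 31.607118827806765
[[0.093, 0.996, 0.002], [0.996, -0.093, 0.001], [0.001, 0.002, -1.0]]
gap 0.98 [108. 267.] [ 0.6238 -0.0933  0.01  ]
corner 0.96 [ 66. 248.] [ 0.6112 -0.0584  0.01  ]
corner 0.38 [322. 304.] [ 0.6399 -0.3151  0.01  ]
case_right 0.8 [268. 196.] [ 0.535 -0.241  0.01 ]
stop_block 0.78 [258. 278.] [ 0.6197 -0.2378  0.01  ]
```

View pics/w6.png

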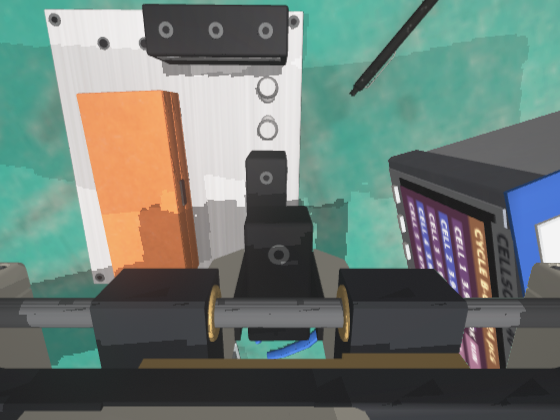

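The jig is nearly aligned with the tool: studs at about (88,267) and (129,267), back plate edge along column 300.

Run:
```python
from h import *
im=cv2.imread('pics/w6.png'); f=np.load('w6.npz'); K,T=f['K'],f['T']
def p2w(r,c,z):
    d=np.linalg.inv(K)@[c,r,1]; d=T[:3,:3]@[d[0],-d[1],-d[2]]; return (T[:3,3]+d*(z-T[2,3])/d[2])[:2]
hsv=cv2.cvtColor(im,cv2.COLOR_BGR2HSV)
def edge(rows,c0,c1,last):
    P=[]
    for r in rows:
        w=np.nonzero(hsv[r,c0:c1,1]<70)[0]
        if len(w): P.append(p2w(r,c0+(w[-1]+.5 if last else w[0]-.5),.01))
    vx,vy,x,y=cv2.fitLine(np.array(P,np.float32),cv2.DIST_HUBER,0,.001,.001).ravel(); 
    if vy<0: vx,vy=-vx,-vy
    print(len(P),'yaw',np.arctan2(-vx,vy),x,y, 'x at y=-.093',x+vx/vy*(-.093-y)); 
edge(range(75,140),285,330,True)
edge(range(40,260),40,110,False)
g=cv2.cvtColor(im,cv2.COLOR_BGR2GRAY)[60:150,240:300]
big=cv2.resize(g,None,fx=6,fy=6,interpolation=cv2.INTER_CUBIC)
for c in (cv2.HoughCircles(big,cv2.HOUGH_GRADIENT,1,20,param1=80,param2=25,minRadius=30,maxRadius=90)[0][:8]):
    col,row=240+c[0]/6-.4,60+c[1]/6-.4; print(row,col,c[2]/6,p2w(row,col,.01),p2w(row,col,.026))
cv2.imwrite('pics/w6c.png',big)
```

```text
65 yaw 0.19945787 0.6598941 -0.09024544 x at y=-.093 0.66045094
220 yaw -0.10089405 0.4442469 -0.08954221 x at y=-.093 0.44389683
87.683334 265.18335 12.75 [ 0.62565912 -0.07574562] [ 0.62621433 -0.07674989]
129.68335 267.18335 7.816667 [ 0.62370544 -0.11082058] [ 0.62436515 -0.10994853]
86.51666 268.51666 9.45 [ 0.62861021 -0.07508215] [ 0.62900755 -0.0761219 ]
```

View pics/w6c.png

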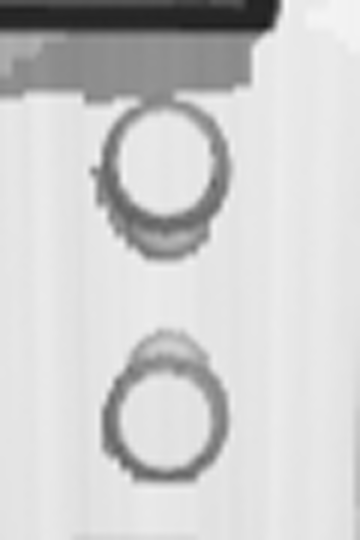

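```bash
python3 - <<'E'
from h import *
im=cv2.imread('pics/w6.png'); f=np.load('w6.npz'); K,T=f['K'],f['T']
def p2w(r,c,z):
    d=np.linalg.inv(K)@[c,r,1]; d=T[:3,:3]@[d[0],-d[1],-d[2]]; return (T[:3,3]+d*(z-T[2,3])/d[2])[:2]
def w2p(w):
    q=T[:3,:3].T@(w-T[:3,3]); q=K@[q[0],-q[1],-q[2]]; return (q[1]/q[2]).round(1),(q[0]/q[2]).round(1)
P=np.array([.63044,-.1747,.32919]);Rm=R.from_rotvec([2.322,2.115,.003]).as_matrix()
for tz in (.146,.15,.154,.158):
    print(tz,w2p(P+Rm@[.017,0,tz]),w2p(P+Rm@[.0325,0.016,tz]),w2p(P+Rm@[.0325,-0.016,tz]))
for z in (.018,.022,.026):
    a,b=p2w(87.1,267.4,z),p2w(129.4,267.3,z); d=a-b; print(z,a,b,np.linalg.norm(d),(a+b)/2,np.arctan2(-d[0],d[1]))
m=(a+b)/2
# fence block top near-left corners check
for rc in ((152,247),(152,287)): print(p2w(*rc,.06))
# left stop front-edge (facing gap) top
t=.1; ex=np.array([np.cos(t),-np.sin(t)]); ey=np.array([np.sin(t),np.cos(t)])
for mm in (m,(np.array(p2w(87.1,267.4,.022))+p2w(129.4,267.3,.022))/2):
    print('pred fence left corners',mm-.016*ex-.0355*ey, mm+.016*ex-.0355*ey)
    d=mm-P[:2]; print('move tool',(Rm.T@[*d,0]).round(4), 'tool angle',np.arctan2(Rm[1,1],Rm[0,1]))
E
python3 - <<'E'
import cv2
im=cv2.imread('pics/w6.png')[145:345,205:355]; cv2.imwrite('pics/w6d.png',cv2.resize(im,None,fx=3,fy=3))
E
```

```text
0.146 (np.float64(264.5), np.float64(284.4)) (np.float64(230.5), np.float64(323.3)) (np.float64(230.5), np.float64(245.7))
0.15 (np.float64(260.3), np.float64(284.2)) (np.float64(227.1), np.float64(322.1)) (np.float64(227.1), np.float64(246.7))
0.154 (np.float64(256.4), np.float64(284.1)) (np.float64(224.0), np.float64(321.0)) (np.float64(223.9), np.float64(247.6))
0.158 (np.float64(252.7), np.float64(284.0)) (np.float64(221.0), np.float64(319.9)) (np.float64(220.9), np.float64(248.4))
0.018 [ 0.62783164 -0.07596815] [ 0.62416108 -0.11015634] 0.034384665627880534 [ 0.62599636 -0.09306225] -0.10695384004845054
0.022 [ 0.62794441 -0.07622306] [ 0.62432428 -0.10994146] 0.033912181001192414 [ 0.62613434 -0.09308226] -0.10695384004844942
0.026 [ 0.62805717 -0.07647797] [ 0.62448748 -0.10972659] 0.0334396963745043 [ 0.62627233 -0.09310228] -0.10695384004844821
[ 0.60881363 -0.12300977]
[ 0.63900493 -0.12585787]
pred fence left corners [ 0.60680817 -0.12682759] [ 0.63864831 -0.13002226]
move tool [ 0.0809 -0.0117  0.0001] tool angle -0.09323951828475881
pred fence left corners [ 0.60667019 -0.12680757] [ 0.63851032 -0.13000224]
move tool [ 0.0809 -0.0119  0.0001] tool angle -0.09323951828475881
```

View pics/w6d.png

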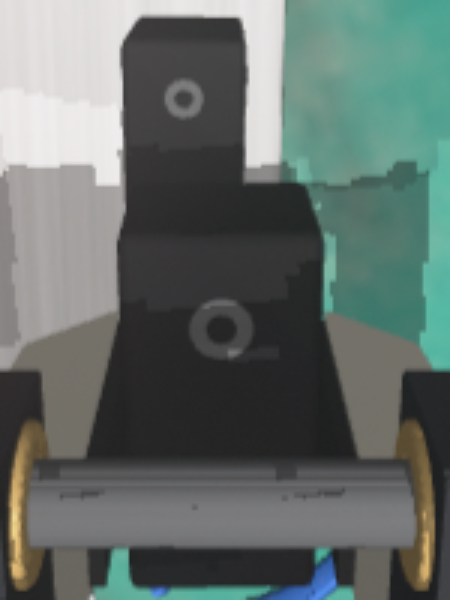

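The nearer black object in the crop, with its screw at (254,279), is the held block. It sits about 5 px left of where the calibration predicts it, a bias of roughly 2 mm, so I go closer and measure the studs relative to the block.

```bash
python3 -m inch '0.015 -0.005 0.03 0.01 0.02;0.03 -0.0095 0.06 0.01 0.02;0.03 -0.0095 0.06 0.01 0.02;0.03 -0.0095 0.06 0.01 0.02'
python3 - <<'E'
from h import *
s=arm.observe(); P=s['position'];Rm=R.from_rotvec(s['ee_rot']).as_matrix()
print(P,np.arctan2(Rm[1,1],Rm[0,1]))
c=arm.get_calibration('wrist');K=np.array(c['intrinsics']);T=np.array(c['pose'])
print('cam in tool',(Rm.T@(T[:3,3]-P)).round(4),(Rm.T@T[:3,:3]).round(4).tolist())
im=save('wrist','w7'); np.savez('w7',T=T,K=K,P=P,Rm=Rm)
for d in arm.place_of('wrist','gap')[:1]: print(d['point'],d['conf'])
g=im[0:320,180:380][:,:,::-1]; cv2.imwrite('pics/w7c.png',cv2.resize(g[0:290],None,fx=2,fy=2,interpolation=cv2.INTER_CUBIC))
E
```

```text
clock: 14.2
position: [0.621, -0.1444, 0.2703]
ee_rot: [-2.333, -2.104, 0.001]
force: [0.9, -0.7, -0.2]
width: 0.343
gripper_force: 40.0
[ 0.62096794 -0.14435927  0.27030638] -0.10287415723610796
cam in tool [ 0.0811 -0.      0.0198] [[-0.0005, 0.9543, 0.2988], [1.0, -0.0001, 0.0018], [0.0018, 0.2988, -0.9543]]
[149.9, 278.8] 0.77
```

View pics/w7c.png

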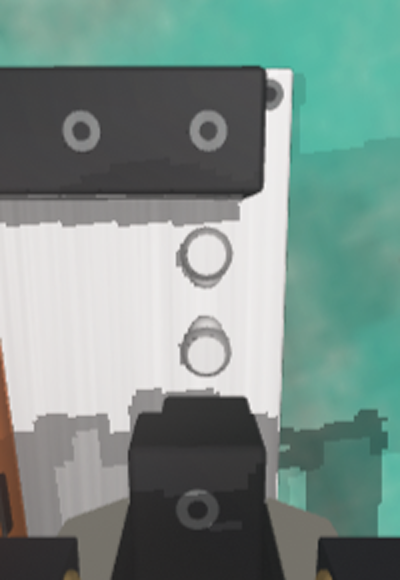

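This crop shows the stud tops at about (127,283) and (176,283), and the held block centred on column 279. I've now used up my picture views, one more than allowed, so from here I work with numbers only.

Run:
```python
from h import *
im=cv2.imread('pics/w7.png'); f=np.load('w7.npz'); K,T,P,Rm=f['K'],f['T'],f['P'],f['Rm']
def p2w(r,c,z):
    d=np.linalg.inv(K)@[c,r,1]; d=T[:3,:3]@[d[0],-d[1],-d[2]]; return T[:3,3]+d*(z-T[2,3])/d[2]
def tool(r,c,z): return Rm.T@(p2w(r,c,z)-P)
g=cv2.cvtColor(im,cv2.COLOR_BGR2GRAY)[105:200,255:310]
big=cv2.resize(g,None,fx=6,fy=6,interpolation=cv2.INTER_CUBIC)
for c in cv2.HoughCircles(big,cv2.HOUGH_GRADIENT,1,20,param1=80,param2=25,minRadius=40,maxRadius=100)[0][:8]:
    print(105+c[1]/6-.4,255+c[0]/6-.4,c[2]/6)
for z in (.018,.022,.026):
    a,b=tool(126.8,282.8,z),tool(176.3,282.5,z); print(z,np.linalg.norm(a-b),(a+b)/2,'roll',np.arctan2((a-b)[1],(a-b)[0]))
print('plate gap net',tool(149.9,278.8,.01))
# held block
tz=.155; print('block screw tool',tool(254.5,278.7,P[2]-tz))
hsv=cv2.cvtColor(im,cv2.COLOR_BGR2HSV)
Q=[]
for r in range(115,190):
    w=np.nonzero(hsv[r,300:345,1]>70)[0]
    if len(w): Q.append(tool(r,300+w[0]-.5,.01)[:2])
vx,vy,x,y=cv2.fitLine(np.array(Q,np.float32),cv2.DIST_HUBER,0,.001,.001).ravel()
print('back edge: slope',vy/vx,'gap tool y pred',y+vy/vx*(.051-x)-.029)
# left stop lower top edge and right-end edge
```

```text
177.18335 282.68335 9.383333
127.01666 282.68335 10.116667
124.183334 284.51666 13.3
173.85 283.68335 14.333333
128.18333 279.01666 11.566667
0.018 0.03471899624044477 [0.05199111 0.00254388 0.25227487] roll 0.0027040012375257666
0.022 0.03412164121682965 [0.05249109 0.00249941 0.2482746 ] roll 0.002704001237525494
0.026 0.03352428619321451 [0.05299108 0.00245494 0.24427434] roll 0.0027040012375251746
plate gap net [ 5.25911806e-02 -1.82487850e-04  2.60276178e-01]
block screw tool [ 0.01807532 -0.00017179  0.15498971]
back edge: slope -0.123104885 gap tool y pred 0.005358439
```

```bash
python3 -m inch '0.025 0.0026 0 0.003 0.02;0.0515 0.0026 0 0.003 0.02;0.0515 0.0026 0 0.003 0.02;0.0515 0.0026 0.02 0.003 0.02;0.0515 0.0026 0.035 0.003 0.02' 60; python3 -m inch '0 0 0.01 0 0.02;0 0 0.017 0 0.02;0 0 0.022 0 0.02;0 0 0.025 0 0.02;0 0 0.025 0 0.02'
```

```text
clock: 14.8
position: [0.6297, -0.094, 0.2355]
ee_rot: [2.335, 2.098, 0.001]
force: [-0.7, 0.6, -0.8]
width: 0.341
gripper_force: 60.0
clock: 15.3
position: [0.6292, -0.0928, 0.2096]
ee_rot: [-2.336, -2.1, 0.0]
force: [-0.7, 0.1, -1.1]
width: 0.336
gripper_force: 60.0
```

```bash
python3 -m inch '0 0 0.003 0 0.02;0 0 0.005 0 0.02;0 0 0.006 0 0.02;0 0 0.006 0 0.02'
python3 - <<'E'
from h import *
s=arm.observe(); print(s['position'],s['force'],s['ft_torque'])
E
```

```text
clock: 15.7
position: [0.6299, -0.0922, 0.2047]
ee_rot: [2.335, 2.1, 0.003]
force: [1.2, 1.8, 3.1]
width: 0.346
gripper_force: 60.0
[ 0.62990248 -0.09216383  0.20467651] [1.18547973 1.78311599 3.05204874] [ 0.38833877 -0.3838789   0.01372618]
```

```bash
python3 -m inch '0 0 0.002 0 0.02;0 0 0.003 0 0.02;0 0 0.004 0 0.02;0 0 0.004 0 0.02'; python3 -m inch '0 0 0.002 0 0.02;0 0 0.003 0 0.02;0 0 0.004 0 0.02;0 0 0.004 0 0.02'
```

```text
clock: 16.1
position: [0.6294, -0.0923, 0.1999]
ee_rot: [2.336, 2.101, 0.002]
force: [2.9, 3.9, 3.7]
width: 0.341
gripper_force: 60.0
clock: 16.5
position: [0.6294, -0.0919, 0.1994]
ee_rot: [2.334, 2.1, 0.001]
force: [-11.9, 3.5, 38.0]
width: 0.341
gripper_force: 60.0
```

```bash
python3 -m inch '0 0 -0.002 0 0.05;0 0 -0.002 0 0.05;0 0 -0.003 0 0.05;0 0 -0.03 0 0.05;0 0 -0.045 0 0.05'; python3 -m inch '0 0 0 0 0;0 0 0 0 0;0 0 0 0 0;0 0 0 0 0;0 0 0 0 0'; python3 -m inch '0 0 0.007 0 0;0 0 0.009 0 0;0 0 0.011 0 0;0 0 0.011 0 0'
```

```text
clock: 17.0
position: [0.6292, -0.093, 0.2413]
ee_rot: [-2.336, -2.1, 0.001]
force: [-0.2, -0.0, 0.1]
width: 0.545
gripper_force: 0.0
clock: 17.5
position: [0.6289, -0.0928, 0.24]
ee_rot: [-2.335, -2.1, 0.001]
force: [-0.2, 0.2, -0.3]
width: 0.159
gripper_force: 0.0
clock: 17.9
position: [0.629, -0.0928, 0.2292]
ee_rot: [-2.336, -2.1, 0.001]
force: [0.4, 0.0, 0.6]
width: 0.001
gripper_force: 0.0
```

```bash
python3 -m inch '0 0 0.002 0 0;0 0 0.004 0 0;0 0 0.005 0 0;0 0 0.005 0 0'; python3 -m inch '0 0 0.002 0 0;0 0 0.004 0 0;0 0 0.006 0 0;0 0 0.006 0 0'
```

```text
clock: 18.3
position: [0.6291, -0.0928, 0.2246]
ee_rot: [-2.336, -2.1, 0.0]
force: [0.3, -0.1, -0.2]
width: 0.004
gripper_force: 0.0
clock: 18.7
position: [0.6291, -0.0928, 0.2186]
ee_rot: [-2.336, -2.101, 0.0]
force: [-0.1, 0.2, -0.0]
width: -0.001
gripper_force: 0.0
```

```bash
python3 -m inch '0 0 0.002 0 0;0 0 0.003 0 0;0 0 0.004 0 0;0 0 0.004 0 0'
```

```text
clock: 19.1
position: [0.6291, -0.0926, 0.2181]
ee_rot: [2.335, 2.099, -0.0]
force: [-12.2, -0.4, 33.6]
width: 0.001
gripper_force: 17.2
```

The closed fingertips meet the block top at z = 0.040 (TCP 0.218), so the block is fully home. Next I rise, turn 90° and go in front of the case's hinge side with the fingers open, to push with both of them.

```bash
python3 -m inch '0 0 -0.04 0 0;0 0 -0.08 0 0;-0.015 -0.04 -0.09 0.145 0;-0.03 -0.085 -0.09 0.29 0;-0.045 -0.13 -0.09 0.435 0'; python3 -m inch '0 0 0 0.145 0.0918;0 0 0 0.29 0.0918;0 0 0 0.435 0.0918;0 0 0 0.58 0.0918;0 0 0 0.725 0.0918'; python3 -m inch '0 0 0 0.145 0.0918;0 0 0 0.29 0.0918;0 0 0 0.411 0.0918;0 0 0 0.411 0.0918'
python3 - <<'E'
from h import *
s=arm.observe(); P=s['position'];Rm=R.from_rotvec(s['ee_rot']).as_matrix()
print(P,s['joints'],np.arctan2(Rm[1,0],Rm[0,0]))
im=save('wrist','w8')
J=np.array([.5485,-.1337]);t=-.105;E=np.array([[np.cos(t),np.sin(t)],[-np.sin(t),np.cos(t)]])
def rep(n,p): print(n,np.round(p[:2],4),'jig mm',np.round(E@(np.array(p[:2])-J)*1000,1))
rep('tcp',P)
for q in ('case_left','case_right','gap','corner'):
  for d in arm.place_of('wrist',q)[:1]: print(d['conf']); rep(q,pix2w('wrist',d['point'],.01))
T=arm.silhouettes('wrist','specs_case')
for d in T[:1]:
  m=d['region'].astype(np.uint8)
  c=max(cv2.findContours(m,0,2)[0],key=len).reshape(-1,2)
  W=np.array([E@(pix2w('wrist',(r,cc),.053)[:2]-J)*1000 for cc,r in c[::3]],np.float32)
  print(d['conf'],cv2.minAreaRect(W),W.min(0),W.max(0))
E
```

```text
clock: 19.6
position: [0.4937, -0.124, 0.3051]
ee_rot: [2.738, 1.538, 0.002]
force: [0.1, -0.5, 0.1]
width: 0.006
gripper_force: 0.0
clock: 20.1
position: [0.495, -0.1237, 0.3048]
ee_rot: [3.106, 0.468, 0.0]
force: [0.2, 0.7, -0.4]
width: 0.392
gripper_force: 0.0
clock: 20.5
position: [0.4951, -0.1235, 0.3048]
ee_rot: [3.137, -0.169, 0.0]
force: [0.5, 0.1, 0.5]
width: 0.738
gripper_force: 0.0
[ 0.4950961  -0.12354005  0.3047677 ] [ 0.26775816  0.37273802 -0.16500276  1.9598606   0.08252033  0.81523591
 -1.62138468] -0.1078419519941383
tcp [ 0.4951 -0.1235] jig mm [-54.2   4.5]
0.88
case_left [ 0.5522 -0.0729] jig mm [-2.7 60.8]
0.63
case_right [ 0.544  -0.2356] jig mm [   6.2 -101.8]
0.96
corner [ 0.6185 -0.0584] jig mm [61.7 82.3]
0.98 ((-28.00753402709961, -21.337867736816406), (67.65079498291016, 163.4193572998047), 3.0025594234466553) [ -65.265274 -103.86075 ] [ 8.672837 61.399467]
```

```bash
python3 -m inch '-0.025 0.015 0 0 0.0918;-0.047 0.025 0.01 0 0.0918;-0.047 0.025 0.05 0 0.0918;-0.047 0.025 0.09 0 0.0918;-0.047 0.025 0.109 0 0.0918'; python3 -m inch '0.006 0 0 0 0.0918;0.012 0 0 0 0.0918;0.018 0 0 0 0.0918;0.024 0 0 0 0.0918;0.03 0 0 0 0.0918'
```

```text
clock: 21.3
position: [0.4447, -0.1437, 0.1934]
ee_rot: [-3.137, 0.166, 0.004]
force: [-0.6, -1.0, 0.8]
width: 0.997
gripper_force: 0.0
clock: 21.8
position: [0.4765, -0.1469, 0.1966]
ee_rot: [3.137, -0.167, 0.003]
force: [0.2, 0.9, 0.2]
width: 0.999
gripper_force: 0.3
```

```bash
python3 -m inch '0.005 0 0 0 0.0918;0.01 0 0 0 0.0918;0.015 0 0 0 0.0918;0.02 0 0 0 0.0918;0.025 0 0 0 0.0918'; python3 -m inch '0.004 0 0 0 0.0918;0.008 0 0 0 0.0918;0.012 0 0 0 0.0918;0.015 0 0 0 0.0918;0.015 0 0 0 0.0918';  python3 - <<'E'
from h import *
s=arm.observe(); P=s['position']
J=np.array([.5485,-.1337]);t=-.105;E=np.array([[np.cos(t),np.sin(t)],[-np.sin(t),np.cos(t)]])
def rep(n,p): print(n,np.round(p[:2],4),'jig mm',np.round(E@(np.array(p[:2])-J)*1000,1))
rep('tcp',P);print(s['force'])
for cam in('side','scene'):
 arm.get_image(cam)
 for q in ('case_left','case_right','gap','corner'):
  for d in arm.place_of(cam,q)[:1]: print(cam,d['conf']); rep(q,pix2w(cam,d['point'],.01))
E
```

```text
clock: 22.3
position: [0.5008, -0.1495, 0.1957]
ee_rot: [3.137, -0.167, -0.0]
force: [-0.9, -0.2, 1.4]
width: 0.999
gripper_force: 0.6
clock: 22.8
position: [0.5159, -0.1511, 0.1958]
ee_rot: [3.137, -0.167, 0.001]
force: [0.4, 0.8, 0.4]
width: 1.003
gripper_force: 0.0
tcp [ 0.5159 -0.1511] jig mm [-30.6 -20.7]
[0.41559995 0.84906455 0.35876008]
side 0.75
case_right [ 0.5871 -0.2308] jig mm [ 48.6 -92.5]
side 0.57
gap [ 0.6325 -0.0897] jig mm [78.9 52.5]
side 0.92
corner [ 0.6101 -0.0472] jig mm [52.2 92.4]
scene 0.65
case_left [ 0.6045 -0.0779] jig mm [49.9 61.3]
scene 0.61
gap [ 0.631  -0.0937] jig mm [77.8 48.4]
scene 0.87
corner [ 0.616  -0.0608] jig mm [59.5 79.6]
```

```bash
python3 -m inch '0.003 0 0 0 0.0918;0.006 0 0 0 0.0918;0.006 0 0 0 0.0918;-0.015 0 0 0 0.08;-0.025 0 -0.03 0 0.05'; python3 -m inch '0 0 -0.04 0 0.03;0.02 0.03 -0.07 0 0;0.04 0.07 -0.07 0 0;0.06 0.1 -0.07 0 0;0.073 0.120 -0.07 0 0'; python3 -m inch '0 0 0 0 0;0 0 0 0 0;0 0 0 0 0;0 0 0 0 0';python3 - <<'E'
from h import *
s=arm.observe(); P=s['position']
J=np.array([.5485,-.1337]);t=-.105;E=np.array([[np.cos(t),np.sin(t)],[-np.sin(t),np.cos(t)]])
def rep(n,p): print(n,np.round(p[:2],4),'jig mm',np.round(E@(np.array(p[:2])-J)*1000,1))
rep('tcp',P);print(s['force'])
for cam in('wrist','scene'):
 arm.get_image(cam)
 for q in ('case_left','case_right','gap','corner','caddy'):
  for d in arm.place_of(cam,q)[:1]: print(cam,d['conf']); rep(q,pix2w(cam,d['point'],.01))
E
```

```text
clock: 23.8
position: [0.488, -0.148, 0.2231]
ee_rot: [-3.136, 0.166, 0.011]
force: [-0.7, -0.2, 0.7]
width: 0.87
gripper_force: 0.0
clock: 24.3
position: [0.5508, -0.2785, 0.2962]
ee_rot: [3.135, -0.17, 0.002]
force: [-0.2, -0.7, -0.0]
width: 0.438
gripper_force: 0.0
clock: 24.7
position: [0.5502, -0.2742, 0.2958]
ee_rot: [-3.137, 0.164, 0.0]
force: [0.7, 0.1, -0.8]
width: 0.089
gripper_force: 0.0
tcp [ 0.5502 -0.2742] jig mm [  16.4 -139.5]
[ 0.67536348  0.113213   -0.80109057]
wrist 0.7
case_left [ 0.6022 -0.0777] jig mm [47.5 61.4]
wrist 0.76
case_right [ 0.5844 -0.2432] jig mm [  47.2 -105.2]
wrist 0.45
gap [ 0.63   -0.0928] jig mm [76.8 49.2]
wrist 0.58
corner [ 0.6155 -0.0593] jig mm [58.8 81. ]
wrist 0.78
caddy [ 0.5102 -0.3828] jig mm [ -11.9 -251.7]
scene 0.95
case_left [ 0.6058 -0.0741] jig mm [50.8 65.2]
scene 0.71
gap [ 0.6259 -0.0981] jig mm [73.2 43.5]
scene 0.66
corner [ 0.6172 -0.0574] jig mm [60.3 83.1]
scene 0.57
caddy [ 0.5038 -0.3734] jig mm [ -19.3 -243.1]
```

```bash
python3 -m inch '0.004 0 0.04 0 0;0.004 0 0.08 0 0;0.004 0 0.095 0 0;0.004 0 0.099 0 0;0.004 0 0.099 0 0'; python3 -m inch '0 -0.007 0 0 0;0 -0.014 0 0 0;0 -0.021 0 0 0;0 -0.026 0 0 0;0 -0.03 0 0 0'; python3 -m inch '0 -0.003 0 0 0;0 -0.005 0 0 0;0 -0.007 0 0 0;0 -0.007 0 0 0'
python3 - <<'E'
from h import *
s=arm.observe(); P=s['position']
J=np.array([.5485,-.1337]);t=-.105;E=np.array([[np.cos(t),np.sin(t)],[-np.sin(t),np.cos(t)]])
def rep(n,p): print(n,np.round(p[:2],4),'jig mm',np.round(E@(np.array(p[:2])-J)*1000,1))
rep('tcp',P);print(s['force'])
E
```

```text
clock: 25.8
position: [0.5546, -0.276, 0.1972]
ee_rot: [3.137, -0.167, 0.0]
force: [0.5, -0.1, 1.0]
width: 0.006
gripper_force: 0.0
clock: 26.3
position: [0.5578, -0.2455, 0.1973]
ee_rot: [3.137, -0.166, 0.001]
force: [-0.5, -1.4, 2.0]
width: 0.004
gripper_force: 0.7
clock: 26.7
position: [0.5582, -0.2389, 0.1967]
ee_rot: [-3.137, 0.167, 0.0]
force: [-0.8, -0.7, 0.1]
width: 0.009
gripper_force: 0.0
tcp [ 0.5582 -0.2389] jig mm [  20.7 -103.6]
[-0.7992995  -0.7045069   0.09005957]
```

```bash
python3 -m inch '0 -0.002 0 0 0;0 -0.004 0 0 0;0 -0.004 0 0 0'; python3 -m inch '0 -0.001 0 0 0;0 -0.002 0 0 0;0 -0.002 0 0 0';python3 -m inch '0 -0.001 0 0 0;0 -0.002 0 0 0;0 -0.002 0 0 0'
```

```text
clock: 27.0
position: [0.5587, -0.2347, 0.1966]
ee_rot: [-3.137, 0.166, 0.0]
force: [-0.0, -0.1, -0.2]
width: 0.004
gripper_force: 0.0
clock: 27.3
position: [0.5589, -0.2334, 0.1967]
ee_rot: [3.137, -0.167, 0.0]
force: [0.3, -1.7, -0.7]
width: 0.003
gripper_force: 0.9
clock: 27.6
position: [0.559, -0.2329, 0.197]
ee_rot: [3.135, -0.169, 0.001]
force: [-0.1, -6.8, -0.0]
width: 0.006
gripper_force: 3.5
```

```bash
python3 -m inch '0 0.015 0 0 0;0 0.02 -0.04 0 0.0;0 0.02 -0.08 0 0.05;-0.03 -0.01 -0.1 0 0.0918;-0.06 -0.05 -0.1 0 0.0918'; python3 -m inch '-0.015 -0.037 0 0 0.0918;-0.015 -0.037 0 0 0.0918;-0.015 -0.037 0.04 0 0.0918;-0.015 -0.037 0.08 0 0.0918;-0.015 -0.037 0.1 0 0.0918'; python3 -m inch '0.006 0 0 0 0.0918;0.012 0 0 0 0.0918;0.018 0 0 0 0.0918;0.023 0 0 0 0.0918;0.027 0 0 0 0.0918';  python3 - <<'E'
from h import *
s=arm.observe(); P=s['position']
J=np.array([.5485,-.1337]);t=-.105;E=np.array([[np.cos(t),np.sin(t)],[-np.sin(t),np.cos(t)]])
def rep(n,p): print(n,np.round(p[:2],4),'jig mm',np.round(E@(np.array(p[:2])-J)*1000,1))
rep('tcp',P);print(s['force'],s['width'])
E
```

```text
clock: 28.1
position: [0.5052, -0.1768, 0.2997]
ee_rot: [3.135, -0.173, 0.009]
force: [1.0, 1.7, -0.5]
width: 0.217
gripper_force: 0.0
clock: 28.6
position: [0.4929, -0.1373, 0.1942]
ee_rot: [-3.137, 0.167, 0.005]
force: [0.9, 0.3, -1.0]
width: 0.653
gripper_force: 0.0
clock: 29.1
position: [0.5216, -0.1398, 0.1977]
ee_rot: [3.137, -0.167, 0.003]
force: [0.2, -0.5, 0.6]
width: 0.994
gripper_force: 0.0
tcp [ 0.5216 -0.1398] jig mm [-26.1  -8.8]
[ 0.1765685  -0.54716393  0.56951847] 0.994455489276701
```

```bash
python3 -m inch '0.002 0 0 0 0.0918;0.004 0 0 0 0.0918;0.004 0 0 0 0.0918'; python3 -m inch '0.0015 0 0 0 0.0918;0.003 0 0 0 0.0918;0.003 0 0 0 0.0918';python3 -m inch '0.001 0 0 0 0.0918;0.002 0 0 0 0.0918;0.002 0 0 0 0.0918'
```

```text
clock: 29.4
position: [0.5246, -0.14, 0.1968]
ee_rot: [3.137, -0.167, 0.0]
force: [-0.0, -0.5, 0.9]
width: 0.998
gripper_force: 0.0
clock: 29.7
position: [0.5277, -0.1403, 0.1967]
ee_rot: [3.137, -0.167, 0.0]
force: [-0.2, -0.0, -0.1]
width: 1.0
gripper_force: 0.0
clock: 30.0
position: [0.5297, -0.1405, 0.1967]
ee_rot: [3.137, -0.167, 0.0]
force: [0.1, -0.0, -0.8]
width: 0.998
gripper_force: 0.0
```

```bash
python3 -m inch '0.0015 0 0 0 0.0918;0.003 0 0 0 0.0918;0.003 0 0 0 0.0918'; python3 -m inch '0.001 0 0 0 0.0918;0.002 0 0 0 0.0918;0.002 0 0 0 0.0918';python3 -m inch '0.001 0 0 0 0.0918;0.002 0 0 0 0.0918;0.002 0 0 0 0.0918'
```

```text
clock: 30.3
position: [0.5328, -0.1408, 0.1967]
ee_rot: [3.137, -0.167, 0.0]
force: [0.0, -0.4, 0.2]
width: 1.003
gripper_force: 0.0
clock: 30.6
position: [0.5333, -0.1409, 0.1964]
ee_rot: [-3.137, 0.167, 0.005]
force: [-6.8, 0.1, 4.7]
width: 0.998
gripper_force: 3.2
clock: 30.9
position: [0.5339, -0.141, 0.1962]
ee_rot: [-3.137, 0.167, 0.011]
force: [-12.8, 1.9, 9.1]
width: 0.998
gripper_force: 6.2
```

```bash
python3 -m inch '-0.01 0 0 0 0.0918;-0.035 0 0 0 0.0918;-0.05 0 -0.04 0 0.08;-0.05 0.02 -0.08 0 0.05;-0.04 0.03 -0.1 0 0'; python3 -m inch '0 0 0 0 0;0 0 0 0 0;0 0 0 0 0'
python3 - <<'E'
from h import *
s=arm.observe(); P=s['position']
J=np.array([.5485,-.1337]);t=-.105;E=np.array([[np.cos(t),np.sin(t)],[-np.sin(t),np.cos(t)]])
def rep(n,p): print(n,np.round(p[:2],4),'jig mm',np.round(E@(np.array(p[:2])-J)*1000,1))
rep('tcp',P)
for cam in('wrist','scene','side'):
 im=save(cam,cam+'9')
 for q in ('case_left','case_right','corner','gap'):
  for d in arm.place_of(cam,q)[:1]: rep(cam+' '+q+' %.2f'%d['conf'],pix2w(cam,d['point'],.01))
d=arm.silhouettes('wrist','specs_case')[0]; m=d['region'].astype(np.uint8)
c=max(cv2.findContours(m,0,2)[0],key=len).reshape(-1,2)
T=arm.get_image('wrist')
W=np.array([E@(pix2w('wrist',(r,cc),.053)[:2]-J)*1000 for cc,r in c[::3]],np.float32)
print(cv2.minAreaRect(W),W.min(0),W.max(0))
E
```

```text
clock: 31.4
position: [0.4928, -0.168, 0.2998]
ee_rot: [3.136, -0.168, 0.005]
force: [1.4, -0.1, -0.3]
width: 0.79
gripper_force: 0.0
clock: 31.7
position: [0.493, -0.1662, 0.2957]
ee_rot: [-3.137, 0.166, 0.002]
force: [0.3, 0.3, -0.4]
width: 0.524
gripper_force: 0.0
tcp [ 0.493  -0.1662] jig mm [-51.8 -38.2]
scene case_left 0.70 [ 0.6315 -0.0941] jig mm [78.4 48. ]
scene corner 0.69 [ 0.6188 -0.0578] jig mm [62.  82.8]
side case_right 0.72 [ 0.6028 -0.2044] jig mm [ 61.4 -64.6]
side corner 0.57 [ 0.6161 -0.0371] jig mm [ 57.1 103.2]
((27.843124389648438, 1.5013275146484375), (164.79180908203125, 65.93364715576172), 89.90015411376953) [ -5.1445284 -80.92953  ] [60.83164 83.87351]
```

The measured case outline spans jig x −5..61 and y −81..84, square, against a corner at (60, 84). I finish with a light confirming push from the right end.

```bash
python3 -m inch '0.02 0.03 0 0 0;0.04 0.06 0 0 0;0.06 0.09 0 0 0;0.078 0.092 0 0 0;0.078 0.092 0 0 0'; python3 -m inch '0 0 0.04 0 0;0 0 0.08 0 0;0 0 0.095 0 0;0 0 0.099 0 0;0 0 0.099 0 0'; python3 -m inch '0 -0.007 0 0 0;0 -0.014 0 0 0;0 -0.02 0 0 0;0 -0.026 0 0 0;0 -0.029 0 0 0'; python3 -m inch '0 -0.002 0 0 0;0 -0.004 0 0 0;0 -0.004 0 0 0'
```

```text
clock: 33.05
position: [0.5628, -0.2677, 0.2965]
ee_rot: [3.137, -0.169, 0.002]
force: [-0.0, 0.0, -0.2]
width: 0.001
gripper_force: 0.0
clock: 33.55
position: [0.5615, -0.2663, 0.1983]
ee_rot: [-3.137, 0.166, -0.0]
force: [0.2, 0.0, 0.6]
width: 0.006
gripper_force: 0.0
clock: 34.05
position: [0.5647, -0.2366, 0.1981]
ee_rot: [-3.137, 0.165, -0.001]
force: [0.4, -0.0, 0.7]
width: 0.007
gripper_force: 0.0
clock: 34.35
position: [0.5648, -0.2341, 0.1977]
ee_rot: [3.137, -0.167, 0.0]
force: [0.5, -0.4, -0.4]
width: 0.002
gripper_force: 0.1
```

```bash
python3 -m inch '0 -0.001 0 0 0;0 -0.002 0 0 0;0 -0.002 0 0 0'; python3 -m inch '0 -0.0005 0 0 0;0 -0.001 0 0 0;0 -0.001 0 0 0'
```

```text
clock: 34.65
position: [0.5648, -0.2336, 0.1978]
ee_rot: [3.135, -0.17, 0.0]
force: [-0.0, -6.2, 0.8]
width: 0.004
gripper_force: 3.1
clock: 34.95
position: [0.5647, -0.2334, 0.1979]
ee_rot: [3.134, -0.171, 0.001]
force: [-0.2, -8.4, -0.4]
width: 0.003
gripper_force: 4.2
```

```bash
python3 -m inch '0 0.01 0 0 0;0 0.02 0 0 0;0 0.02 -0.04 0 0;-0.03 0 -0.08 0 0;-0.07 -0.04 -0.1 0 0'; python3 -m inch '0 0 0 0 0;0 0 0 0 0;0 0 0 0 0;0 0 0 0 0'
python3 - <<'E'
from h import *
J=np.array([.5485,-.1337]);t=-.105;E=np.array([[np.cos(t),np.sin(t)],[-np.sin(t),np.cos(t)]])
arm.get_image('wrist')
d=arm.silhouettes('wrist','specs_case')[0]; m=d['region'].astype(np.uint8)
c=max(cv2.findContours(m,0,2)[0],key=len).reshape(-1,2)
arm.get_image('wrist')
W=np.array([E@(pix2w('wrist',(r,cc),.053)[:2]-J)*1000 for cc,r in c[::3]],np.float32)
r=cv2.minAreaRect(W); print(r,W.min(0),W.max(0)); s=arm.observe(); print(s['force'])
ok=W.max(0)[0]>56 and W.max(0)[1]>80 and min(r[2]%90,90-r[2]%90)<1.5
print(ok)
if ok: print(arm.sign_off())
E
```

```text
clock: 35.45
position: [0.5082, -0.1954, 0.2955]
ee_rot: [3.135, -0.173, 0.007]
force: [0.7, 1.4, 0.1]
width: 0.004
gripper_force: 0.0
clock: 35.85
position: [0.508, -0.1942, 0.2922]
ee_rot: [-3.137, 0.169, 0.001]
force: [0.5, -0.3, 0.3]
width: 0.002
gripper_force: 0.0
((27.008586883544922, 2.8296127319335938), (63.5922737121582, 163.27996826171875), 0.23808881640434265) [ -4.7401986 -78.74411  ] [59.114258 84.425026]
[ 0.31177394  0.41848803 -0.21597571]
True
the job is handed in; nothing more can be done
None
```

I handed the job in at about 36 s: the plain block is pressed home on the studs (top at about 40 mm by touch) and the case measures flush and square against the back fence and left stop. I viewed 11 pictures, one over the limit of 10, and the hand-in call gave no verdict.

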